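# Cock the spring striker on its hair trigger

### The arm

A 7-joint arm with a two-finger parallel gripper is mounted at the origin on the work surface. World frame = base frame: x ahead of the robot, y to its left, z up, the work surface at z = 0. Lengths are in m, angles in rad, forces in N, time in s.
With the tool pointing down it reaches from about 0.4 to 0.85 m from the base axis. Payload 10.4 kg.
Tool frame: the origin (TCP) lies at the very end of the fingers, on their centre line; the grasp point (between the pads) lies 19 mm behind it (manip.tcp_to_grasp is the distance from the TCP to the grasp point, in m); x points along the fingers, y is the direction in which the jaws open and shut, and the axes are right-handed (so a half turn about x gives the same grasp; the last joint's range is limited). The gripper opens to 85 mm and grips with 20 to 120 N. Pads are 22 mm wide; open, the fingers measure 114 mm over their backs; the gripper's body (76 mm by 85 mm) begins 54 mm behind the grasp point. The pads swing forward as they close: fully open they stand 13 mm farther back than shut.
Start: joints at [1.22, 0.332, -0.065, 1.46, 0.022, 1.35, -0.088], TCP at [0.201, -0.592, 0.231] pointing down, gripper open.
Joint ranges: [-2.6, 2.6], [-0.5, 2.12], [-1.47, 1.34], [0.16, 2.42], [-1.27, 4.41], [0.06, 2.06], [-2.6, 2.6]. Speed limits (rad/s): [2.22, 2.22, 2.79, 2.79, 3.14, 3.14, 3.14].

### API

Orientations are given as a unit quaternion [x, y, z, w].
In Python, from workcell import manip, cams, hand_in gives the robot as it stands.
- The arm moves only by the shell command python3 -m handwheel 'ROWS' [FORCE]. ROWS is text: rows parted by semicolons, each of 7 numbers parted by spaces: the shift along the tool's x, y, z in mm, then the turn, a rotation vector about the tool's x, y, z in rad, then the finger opening in mm, from 0 to 85.4. A call has 1 to 8 rows; each row shifts and turns the commanded pose from where the row before left it, along the tool's axes as they then stand; what a row does not reach is not made up. A row lasts 1/10 s, in which the tool goes at most 50 mm and 8.59 degrees, less where a joint would pass 70% of its speed; a pose out of reach is approached as far as the arm can. A call with a gripper value outside its range is refused whole. The fingers move at their own pace and stop on an object; FORCE is the grip in N (left out, the last holds). Time passes only in rows, so rows that do not move let the fingers close. It gives the time, the measured TCP pose, the force and the opening at its end, in the units of the state.
- manip.get_obs(): the state, without advancing time (a new reading comes with each control period).
- cams.camera(name): name is "scene" or "top"; returns a dict with "color" (480x640x3 uint8, blue, green, red), "depth" (480x640 float32, m along the optical axis (not along the pixel's ray), 0 where there is no reading), "camera_matrix" (3x3 intrinsics, pixels), "distortion" ([k1, k2, p1, p2, k3] as OpenCV has them; the pictures are not rectified), "origin" and "attitude" of the camera in the world. Camera axes: x right, y down, z forward; pixel columns grow to the right and rows downward; lengths in m; the calibration is good to about 2 mm. A picture is of the moment at which its call begins.
- hand_in(): hands the job in, once; it reports no verdict.
Trained networks look in the newest picture that a camera, given by its name, has taken for a name from the list of things; names that differ only in an ending like _2 or _b are one class to them, and where a whole thing is asked for, a point or a joint stands for the part that bears it (a point fixed in the world has none). Each returns a list of dicts, best first, with "conf" (0 to 1); they miss things now and then, are a little off and sometimes report something else, mostly with a low value. They report only what shows in the picture. A call takes as long as a camera call. They do not tell look-alikes from the thing itself.
- cams.recognise(camera, thing): "box" ([left, top, width, height] in pixels, round what is visible of it).
- cams.outline_of(camera, thing): "region" (480x640 bool, what is visible of it) and "box" ([left, top, width, height] in pixels, round what is visible of it).
The state is a dict: "clock": time; "joint_pos": joint angles; "joint_velocities": joint speeds; "tau": joint torques, N m; "position": TCP position; "ee_rot": TCP orientation; "ft_force": force on the tool from outside, world axes, zero at the start; "torque": the same for the moment, N m; "grip_width": opening from 0.0 (shut) to 1.0 (fully open).
Only numpy, scipy, OpenCV 4.12 (cv2) and the standard library are available. Lean on these libraries where they do the work, as an engineer would, in place of code of your own. Each camera call takes 0.05 s, during which the arm holds its last target.

### The job

Cock the spring striker of the bench impact tester: draw its arm back by the upright handle until it is past the catch, lower its hook gently onto the little trigger plate behind the tooth, ease the arm forward until the tooth holds it, and let go. Do not trip the hair trigger by pressing it down, never let the arm snap forward, and leave the things lying around the tester alone.

Things in the scene. Friction and masses are not known exactly. Their poses are not given: they have to be found in the camera images.
- rig: The tester's bed: a flat grey plate 260 (x) x 250 (y) x 15 mm on the desk, fixed. Origin: centre of its underside. Its x axis points from the handle side (near the robot) to the pivot tower side, z up. It carries the pivot tower at x = +90 mm, y = 0, an anvil block (to 70 mm high) at +y, in front of the resting arm, and the catch at -y.
- pivot (a point): Point on the vertical swing axis of the striker arm, 72 mm above the desk: the height of the arm's mid-plane when raised. The arm's small down-tilt turns about this point too. Its axes are those of the rig.
- handle (a point): Centre of the handle, a round upright black post, diameter 16 mm, 45 mm tall, near the arm's end: half-way up it, 150 mm from the swing axis, 26 mm above the arm's mid-plane (98 mm above the desk when raised); 22 mm of post lie below it, down to the flat steel bar (18 mm wide, 6 mm thick). Axes: x outward along the arm, y the way it is drawn, z up along the post. The post tilts with the arm.
- hook (a point): Tip of the hook, a small dark steel claw 10 mm wide under the arm's bar, 120 mm from the swing axis, its tip 24 mm below the arm's mid-plane (48 mm above the desk when raised). It moves with the arm. Axes as for the handle.
- bed_mark (a point): Point on the top of the bed, 15 mm above the desk, below the usual place of the catch's tooth. The catch is set anew each time, up to 5 mm off this mark in plan; the top of its trigger plate lies 7 to 22 mm above the mark, which is not measured and must be found by touch. Axes: y the way the arm is drawn.
- swing (a joint): Swing of the arm, rad: 0 at rest (arm pointing along the rig's -x, turned 0.53 toward its +y), growing as it is drawn; from above it turns counter-clockwise, the handle sweeping to the rig's -y side; limit 1.30. The spring pulls the handle back with 4 N at 0, 8 N cocked. Held by the tooth it reads 1.09, up to 0.06 more or less by its setting. At 1.18 to 1.22 the hook hangs behind the tooth, above the plate.
- lift (a joint): Down-tilt of the arm, rad: 0 raised (a light spring holds it up with 1 to 2 N at the handle), limit 0.26. The hook's tip meets the trigger plate at a tilt of 0.08 to 0.23 (the handle then 12 to 34 mm lower). It must be lowered onto the plate, or to less than 2 mm above it, or it slips over the tooth.
- trigger (a joint): Tilt of the hair trigger, rad: 0 set, grows as pressed, trips at 0.07. A bright steel plate 22 x 47 mm in a white cradle, with a tooth 5 mm high on its edge toward the resting arm; the hook goes down behind the tooth. It gives from 3 to 4 N at the handle (besides the lift spring), trips at 5 to 8 N, 2 mm down, less while the tooth also bears the arm. Once it holds, the handle no longer pulls.
- mouse: Black computer mouse 105 x 60 x 26 mm, loose, beside the rig; bystander. Origin under its centre.
- mug: White mug, 80 mm across, 92 mm tall, loose; bystander. Origin under its centre.
- driver: Screwdriver with a grey handle, lying loose; bystander.
- module: Small grey sensor case 60 x 44 x 18 mm, loose; bystander. Origin under its centre.
Things that resemble listed ones, but are neither listed nor needed, are in the scene too. There is more than one size of the part that bears trigger; the job needs the largest.

How it is judged:
By the outcome, as a careful person would: the job done as asked, in the order asked, and still so for the second after the job is handed in, with the robot touching nothing.
It also fails if it takes over 61 s, if anything falls off the work surface, if the arm or the gripper's body presses on something with over 40 N, if the wrist force passes 120 N, or if a joint passes its speed limit or range.

## Working session

There is one attempt and no reset: what is moved stays moved. The work goes in short steps, Python scripts to look and compute and a shell command to move; the robot and the scene stay as the last step left them, time stands still between calls to the robot, and variables do not carry over. Pictures are saved under pics/ and viewed, and the job is handed in when it is done.

```bash
ls; mkdir -p pics; python3 - <<'E'
from workcell import manip,cams
import cv2
o=manip.get_obs(); print(o)
for n in("scene","top"):
    c=cams.camera(n); cv2.imwrite(f"pics/{n}0.png",c["color"]); print(n,c["camera_matrix"],c["distortion"],c["origin"],c["attitude"])
    for t in("rig","pivot","handle","hook","trigger","mouse","mug","driver","module"):
        print(t,[(round(r["conf"],2),[round(float(x)) for x in r["box"]]) for r in cams.recognise(n,t)])
E
```

```text
pics
{'clock': 0.0, 'joint_pos': array([ 1.22041485,  0.33285106, -0.06468807,  1.46094579,  0.02156342,
        1.34988621, -0.08850847]), 'joint_velocities': array([ 0.00165607,  0.00033536,  0.00234438, -0.00262226, -0.00117847,
       -0.00058729, -0.00067963]), 'tau': array([ 9.89557338e-04, -6.25447655e+01,  4.98011615e-02, -3.91599727e+01,
        1.62143289e-02,  1.00646235e-02,  1.19640899e-05]), 'position': array([ 0.20109425, -0.5913707 ,  0.23052674]), 'ee_rot': array([-0.69753955, -0.11585297,  0.69772391, -0.1148826 ]), 'ft_force': array([0.01973342, 0.0421002 , 0.31574498]), 'torque': array([0.04897784, 0.0189025 , 0.02094129]), 'grip_width': 1.000999090645453}
scene [[566.63287668   0.         307.6240946 ]
 [  0.         566.63287668 242.46002766]
 [  0.           0.           1.        ]] [0.06251652 0.         0.         0.         0.        ] [1.18768725 0.28250324 0.82770911] [ 0.49572239  0.79278721 -0.3033991  -0.18356669]
rig [(0.96, [233, 193, 149, 120])]
pivot [(0.85, [234, 192, 147, 119]), (0.3, [258, 227, 30, 13])]
handle []
hook [(0.95, [317, 195, 44, 61]
[... 241 characters left out ...]
91.636885     0.         313.08175674]
 [  0.         491.636885   238.26946916]
 [  0.           0.           1.        ]] [-0.01200101  0.          0.          0.          0.        ] [0.46465782 0.00115842 1.06974419] [ 0.71318468 -0.69758065  0.05815842 -0.0369654 ]
rig [(0.8, [245, 191, 144, 152])]
pivot [(0.87, [247, 193, 144, 148])]
handle [(0.74, [276, 234, 30, 71]), (0.21, [385, 180, 26, 30])]
hook [(0.84, [278, 234, 25, 69])]
trigger [(0.81, [340, 245, 20, 24]), (0.55, [334, 153, 14, 15]), (0.49, [451, 221, 14, 14])]
mouse [(0.93, [403, 254, 37, 49])]
mug [(0.67, [174, 232, 55, 44])]
driver [(0.75, [221, 306, 12, 95]), (0.55, [276, 231, 32, 70])]
module [(0.86, [382, 177, 28, 36])]
```

```bash
python3 - <<'E'
import cv2
a=cv2.imread("pics/top0.png"); cv2.imwrite("pics/top0c.png",cv2.resize(a[140:380,160:480],(800,600),interpolation=cv2.INTER_CUBIC))
a=cv2.imread("pics/scene0.png"); cv2.imwrite("pics/scene0c.png",cv2.resize(a[140:380,160:480],(800,600),interpolation=cv2.INTER_CUBIC))
E
```

```text
(no output)
```

View pics/top0c.png

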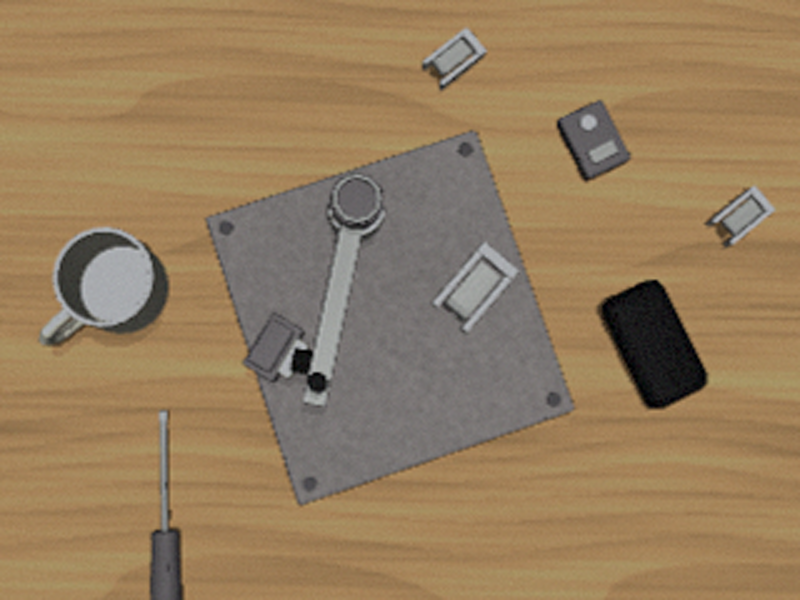

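View pics/scene0c.png

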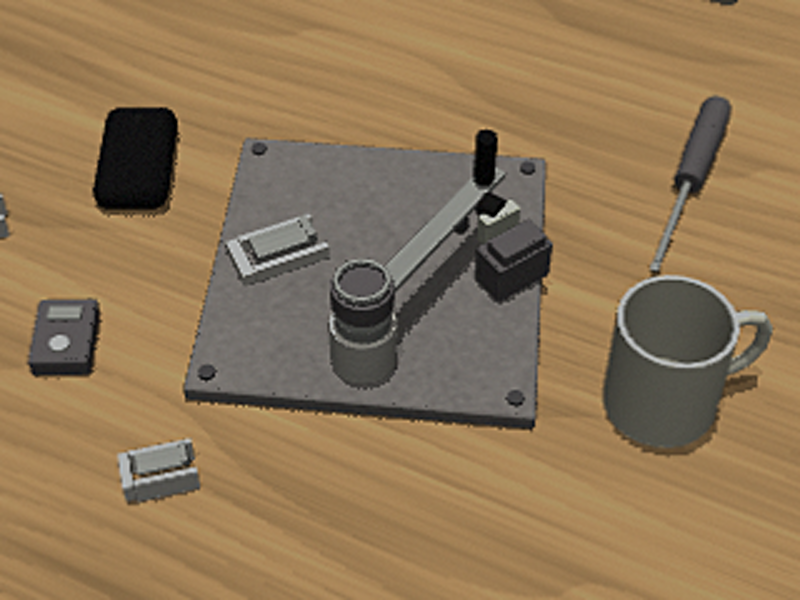

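View pics/top0.png

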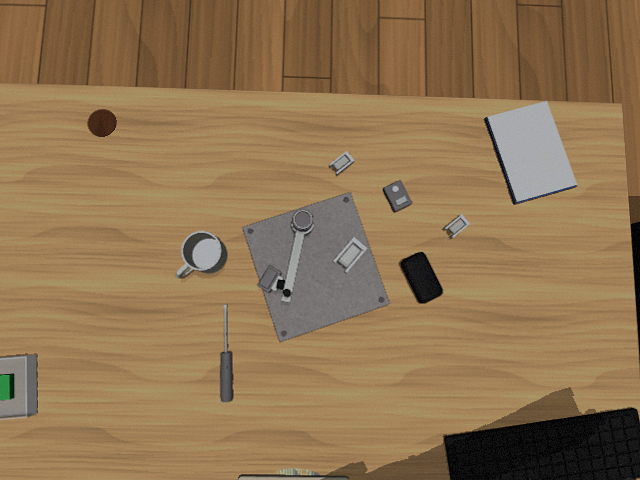

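The top view shows the rig at pixels (245–389, 193–341) with its pivot tower at (303,220). The handle post is at (287,293), the anvil at (270,278) and the large catch at (350,254). The two smaller catches off the bed are decoys. The mouse, at (421,278), is to the right. Next I'll work out the rig's pose.

```bash
cat > h.py <<'E'
import numpy as np, cv2
from scipy.spatial.transform import Rotation as R
from workcell import manip,cams
def onplane(c,px,z):
    px=np.asarray(px,float).reshape(-1,1,2)
    n=cv2.undistortPoints(px,c["camera_matrix"],np.array(c["distortion"])).reshape(-1,2)
    d=np.c_[n,np.ones(len(n))]@R.from_quat(c["attitude"]).as_matrix().T
    o=np.array(c["origin"]); return o+d*((z-o[2])/d[:,2])[:,None]
def cloud(c,mask):
    v,u=np.nonzero(mask&(c["depth"]>0)); z=c["depth"][v,u]
    n=cv2.undistortPoints(np.c_[u,v].astype(float).reshape(-1,1,2),c["camera_matrix"],np.array(c["distortion"])).reshape(-1,2)
    return (np.c_[n,np.ones(len(n))]*z[:,None])@R.from_quat(c["attitude"]).as_matrix().T+np.array(c["origin"])
def proj(c,P):
    M=R.from_quat(c["attitude"]).as_matrix().T; r=cv2.Rodrigues(M)[0]
    return cv2.projectPoints(np.asarray(P,float).reshape(-1,3),r,-M@np.array(c["origin"]),c["camera_matrix"],np.array(c["distortion"]))[0].reshape(-1,2)
E
python3 - <<'E'
from h import *
np.set_printoptions(precision=4,suppress=True)
c=cams.camera("top")
r=cams.outline_of("top","rig")[0]; m=r["region"].astype(np.uint8); print(r["conf"],m.sum())
cl=cloud(c,r["region"]); print("z pct",np.percentile(cl[:,2],[5,50,95,99.5]))
cn,_=cv2.findContours(m,cv2.RETR_EXTERNAL,cv2.CHAIN_APPROX_NONE); k=max(cn,key=cv2.contourArea)
P=onplane(c,k.reshape(-1,2),0.015)[:,:2]*1000
rc=cv2.minAreaRect(P.astype(np.float32)); print(rc)
# screws/corners from picture
for n,z in (("corners",0.015),):
    px=[(160+x/2.5-.3,140+y/2.5-.3) for x,y in((207,218),(475,131),(573,408),(300,504))]
    C=onplane(c,px,z); print(C, C.mean(0), [np.linalg.norm(C[i]-C[(i+1)%4]) for i in range(4)])
    e=(C[0]+C[1]-C[2]-C[3])/2; print("yaw",np.arctan2(e[1],e[0])); e=C[0]-C[1]+C[3]-C[2]; print(np.arctan2(-e[0],e[1]))
for t in("handle","hook","trigger","pivot"):
    for r in cams.outline_of("top",t)[:3]:
        q=cloud(c,r["region"]); print(t,round(r["conf"],2),r["region"].sum(),np.median(q,0),q[:,2].max())
s=cams.camera("scene"); 
for t in("rig","trigger","handle","mouse"):
    for r in cams.outline_of("scene",t)[:3]:
        q=cloud(s,r["region"]); print("scene",t,round(r["conf"],2),np.median(q,0),q[:,2].max())
# handle top, z=.1205 ; pivot cap centre
print("handle top",onplane(c,[(160+317/2.5-.3,140+381/2.5-.3)],0.1205))
d=cloud(c,np.ones((480,640),bool)); 
sel=d[(d[:,2]>.108)&(abs(d[:,0]-.45)<.2)&(abs(d[:,1]-.03)<.2)]; print("tall",len(sel),sel.mean(0))
sel=d[(abs(d[:,2]-.1)<.03)&(abs(d[:,0]-.5)<.06)&(abs(d[:,1]-.02)<.04)]; print("tower",len(sel),sel.mean(0),sel[:,2].max())
E
```

```text
0.55 13264
z pct [0.0107 0.0141 0.0746 0.1034]
((548.8870849609375, -32.97673034667969), (258.6994323730469, 254.52598571777344), 19.94403076171875)
[[ 0.629   0.1241  0.015 ]
 [ 0.7123 -0.1076  0.015 ]
 [ 0.4723 -0.1941  0.015 ]
 [ 0.3876  0.0367  0.015 ]] [ 0.5503 -0.0352  0.015 ] [np.float64(0.24624601387647707), np.float64(0.25509384771285426), np.float64(0.24593970415941246), np.float64(0.2567490114527362)]
yaw 0.3466742308139701
0.3484152164546891
handle 0.58 712 [0.5341 0.0138 0.0741] 0.12356740468126448
hook 0.92 802 [0.5319 0.0138 0.0738] 0.12356740468126448
trigger 0.66 113 [ 0.7759 -0.0849  0.0237] 0.029214847456600745
trigger 0.57 213 [ 0.5699 -0.1061  0.0309] 0.0402388773857254
trigger 0.49 104 [ 0.6396 -0.3392  0.0237] 0.02856938422562627
pivot 0.58 13245 [ 0.5419 -0.0296  0.0141] 0.12356740468126448
scene rig 0.61 [ 0.5761 -0.0058  0.0158] 0.12332146700252133
scene trigger 0.7 [ 0.5719 -0.1039  0.0322] 0.03987962818683222
scene trigger 0.68 [ 0.7756 -0.083   0.0252] 0.03204583927490301
scene trigger 0.46 [ 0.6401 -0.3368  0.0247] 0.030781297898426097
scene handle 0.9 [0.5169 0.0197 0.0759] 0.12332146700252133
scene mouse 0.72 [ 0.5387 -0.2557  0.0248] 0.03078216105759579
scene mouse 0.39 [ 0.5762 -0.0063  0.0158] 0.12332146700252133
handle top [[0.4882 0.0228 0.1205]]
tall 53 [0.4872 0.0225 0.1186]
tower 478 [0.5129 0.0206 0.079 ] 0.12356740468126448
```

```bash
python3 - <<'E'
from h import *
np.set_printoptions(precision=4,suppress=True)
o=manip.get_obs(); print("tool axes cols\n",R.from_quat(o["ee_rot"]).as_matrix(), manip.tcp_to_grasp)
c=cams.camera("top")
d=cloud(c,np.ones((480,640),bool))
sel=d[(np.hypot(d[:,0]-.634,d[:,1]+.003)<.035)&(d[:,2]>.06)]; print("tower",len(sel),np.percentile(sel[:,2],[10,50,90,100]))
zt=np.percentile(sel[:,2],80)
print("cap",zt,onplane(c,[(160+357/2.5-.3,140+200/2.5-.3)],zt))
g=c["color"]; 
yaw=.3476; 
for ctr in((.549,-.034),(.550,-.035)):
    piv=np.r_[ctr,0]+.09*np.r_[np.cos(yaw),np.sin(yaw),0]
    im=g.copy()
    for sw in(0,1.09,1.2):
        a=yaw+np.pi-.53+sw; u=np.r_[np.cos(a),np.sin(a),0]
        pts=[piv+[0,0,.072],piv+u*.15+[0,0,.1205],piv+u*.12+[0,0,.03]]
        print(ctr,sw,pts[1],pts[2])
        for p in proj(c,pts): cv2.drawMarker(im,tuple(int(round(x)) for x in p),(0,0,255),0,5)
    h=np.array([[130,125],[-130,125],[-130,-125],[130,-125]])/1000@R.from_euler('z',yaw).as_matrix()[:2,:2].T+ctr
    for p in proj(c,np.c_[h,np.full(4,.015)]): cv2.drawMarker(im,tuple(int(round(x)) for x in p),(0,255,0),0,5)
cv2.imwrite("pics/mk.png",cv2.resize(im[170:350,230:470],(800,600),interpolation=cv2.INTER_CUBIC))
E
```

```text
tool axes cols
 [[ 0.0001  0.3219 -0.9468]
 [-0.0001 -0.9468 -0.3219]
 [-1.      0.0001 -0.    ]] 0.0187
tower 449 [0.0747 0.0948 0.1018 0.1064]
cap 0.09838883402386236 [[ 0.6336 -0.0047  0.0984]]
(0.549, -0.034) 0 [0.4861 0.0239 0.1205] [0.5156 0.0184 0.03  ]
(0.549, -0.034) 1.09 [ 0.5413 -0.1215  0.1205] [ 0.5597 -0.0979  0.03  ]
(0.549, -0.034) 1.2 [ 0.5548 -0.131   0.1205] [ 0.5706 -0.1054  0.03  ]
(0.55, -0.035) 0 [0.4871 0.0229 0.1205] [0.5166 0.0174 0.03  ]
(0.55, -0.035) 1.09 [ 0.5423 -0.1225  0.1205] [ 0.5607 -0.0989  0.03  ]
(0.55, -0.035) 1.2 [ 0.5558 -0.132   0.1205] [ 0.5716 -0.1064  0.03  ]
```

View pics/mk.png

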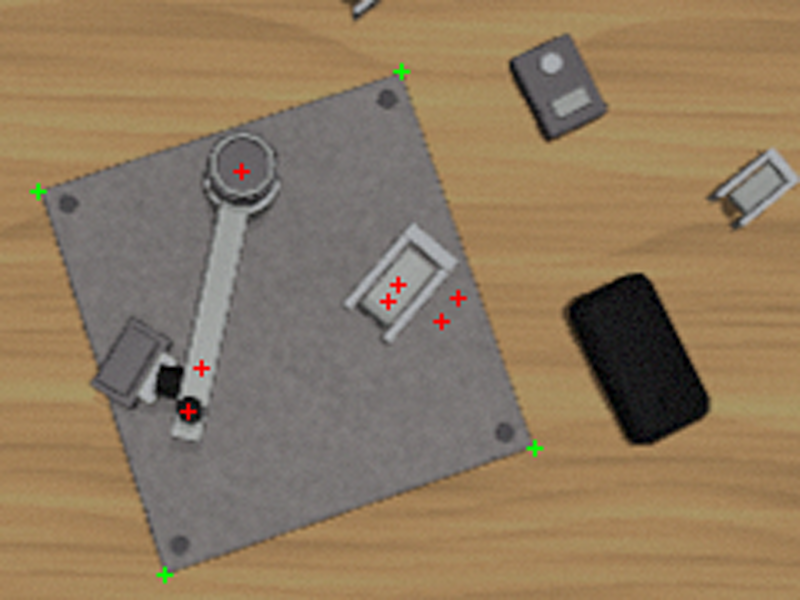

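The model overlay matches the picture: corners, tower and post all line up. I'll move over the handle.

```bash
for i in 1 2; do :; done; python3 -m handwheel '0 -30.6 -29.3 0 0 0 60; 0 -30.6 -29.3 0 0 0 60; 0 -30.6 -29.3 0 0 0 60; 0 -30.6 -29.3 0 0 0 60; 0 -30.6 -29.3 0 0 0 60; 0 -30.6 -29.3 0 0 0 60; 0 -30.6 -29.3 0 0 0 60; 0 -30.6 -29.3 0 0 0 60' 20
```

```text
clock: 2.4
position: [0.3448, -0.2829, 0.2315]
ee_rot: [0.698, 0.115, -0.698, 0.116]
ft_force: [1.5, 0.1, -0.6]
grip_width: 0.704
```

```bash
python3 -m handwheel '0 -30.6 -29.3 0 0 0 60; 0 -30.6 -29.3 0 0 0 60; 0 -30.6 -29.3 0 0 0 60; 0 -30.6 -29.3 0 0 0 60; 0 -30.6 -29.3 0 0 0 60; 0 -30.6 -29.3 0 0 0 60; 0 -30.6 -29.3 0 0 0 60; 0 -30.6 -29.3 0 0 0 60'; python3 -m handwheel '6 0 0 0.102 0 0 50; 6 0 0 0.102 0 0 50; 6 0 0 0.102 0 0 50; 6 0 0 0.102 0 0 50; 6 0 0 0.102 0 0 50; 0 0 0 0 0 0 50; 0 0 0 0 0 0 50'
cat >> h.py <<'E'
PIV=np.array([.6346,-.0044,.072]); YAW=.3476
def tgt(sw,tilt,h,r=.15):
    a=YAW+np.pi-.53+sw; u=np.r_[np.cos(a),np.sin(a),0]; t=np.r_[-np.sin(a),np.cos(a),0]
    ur=np.cos(tilt)*u-np.sin(tilt)*np.r_[0,0,1]; up=np.cos(tilt)*np.r_[0,0,1]+np.sin(tilt)*u
    return PIV+r*ur+h*up, np.c_[-up,t,ur]
def err(sw,tilt,h):
    o=manip.get_obs(); M=R.from_quat(o["ee_rot"]).as_matrix(); p,T=tgt(sw,tilt,h)
    np.set_printoptions(precision=3,suppress=True)
    print("t",round(o["clock"],2),"shift mm",M.T@(p-o["position"])*1000,"turn",R.from_matrix(M.T@T).as_rotvec(),"F tool",M.T@o["ft_force"],"F",o["ft_force"],"gw",round(o["grip_width"],3),"q",o["joint_pos"])
def where():
    # swing, tilt, height, radius from TCP measured
    o=manip.get_obs(); M=R.from_quat(o["ee_rot"]).as_matrix(); v=o["position"]-PIV
    a=np.arctan2(v[1],v[0])%(2*np.pi); print("swing tcp",round(a-(YAW+np.pi-.53),4),"r",round(np.hypot(v[0],v[1]),4),"dz",round(v[2],4),"tool tilt",round(np.arcsin(-M[2,2]),4),"tool yaw swing",round((np.arctan2(M[1,2],M[0,2])%(2*np.pi))-(YAW+np.pi-.53),4),"Ftool",np.round(M.T@o["ft_force"],2),"t",o["clock"])
E
python3 -c "
from h import *
err(0,0,.013)"
```

```text
clock: 3.2
position: [0.488, 0.0243, 0.2317]
ee_rot: [0.698, 0.115, -0.697, 0.115]
ft_force: [0.8, -1.2, 0.6]
grip_width: 0.704
clock: 3.9
position: [0.4875, 0.0228, 0.2015]
ee_rot: [0.704, -0.063, -0.704, -0.063]
ft_force: [-0.2, 0.7, -0.2]
grip_width: 0.589
t 3.9 shift mm [116.539   0.014   0.434] turn [ 0.003 -0.    -0.   ] F tool [ 0.195 -0.641  0.318] F [-0.199  0.688 -0.195] gw 0.589 q [ 0.531  0.101 -0.702  1.823  0.069  1.242 -1.941]
```

```bash
python3 -m handwheel '25 0 0 0 0 0 50; 25 0 0 0 0 0 50; 25 0 0 0 0 0 50; 20 0 0 0 0 0 50; 12 0 0 0 0 0 50; 5 0 0 0 0 0 50;0 0 0 0 0 0 50'; python3 - <<'E'
from h import *
err(0,0,.013)
c=cams.camera("scene"); cv2.imwrite("pics/s1.png",cv2.resize(c["color"][120:360,200:520],(800,600),interpolation=cv2.INTER_CUBIC))
E
```

```text
clock: 4.6
position: [0.4875, 0.0228, 0.0894]
ee_rot: [-0.704, 0.064, 0.704, 0.064]
ft_force: [0.2, -0.0, 1.3]
grip_width: 0.582
t 4.6 shift mm [4.402 0.024 0.452] turn [0.001 0.    0.   ] F tool [-1.311 -0.025 -0.176] F [ 0.177 -0.007  1.311] gw 0.582 q [ 0.49   0.238 -0.689  1.948  0.177  1.016 -2.031]
```

View pics/s1.png

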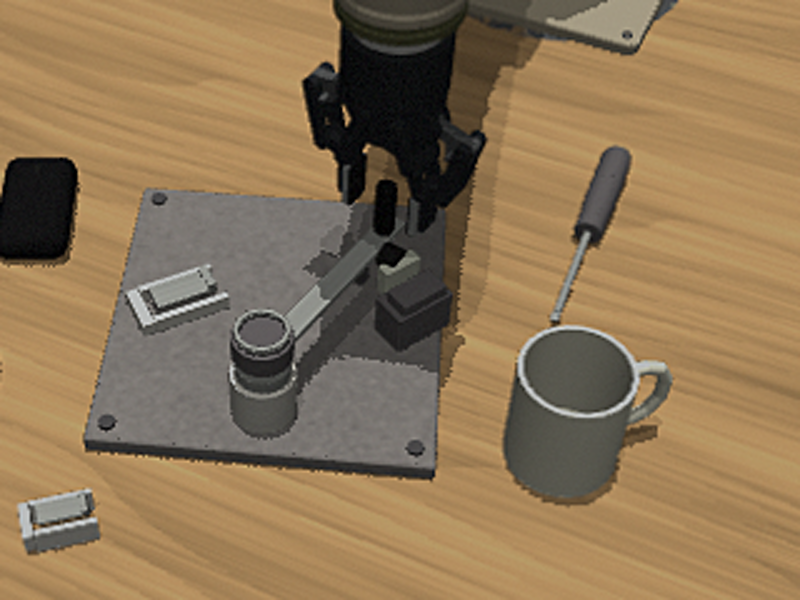

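```bash
python3 -m handwheel '3 0 0 0 0 0 40; 0 0 0 0 0 0 10;0 0 0 0 0 0 10;0 0 0 0 0 0 10;0 0 0 0 0 0 10;0 0 0 0 0 0 10' 45; python3 -m handwheel '0 0 0 0 0 0 10;0 0 0 0 0 0 10;0 0 0 0 0 0 10'; python3 -c "
from h import *
err(0,0,.013);where()"
```

```text
clock: 5.25
position: [0.4876, 0.0227, 0.0865]
ee_rot: [0.704, -0.064, -0.704, -0.064]
ft_force: [-0.5, 0.4, 1.4]
grip_width: 0.173
clock: 5.55
position: [0.4876, 0.0227, 0.0864]
ee_rot: [0.704, -0.064, -0.704, -0.064]
ft_force: [0.4, -0.2, 1.5]
grip_width: 0.174
t 5.55 shift mm [ 1.373 -0.     0.506] turn [ 0. -0. -0.] F tool [-1.54   0.146 -0.417] F [ 0.384 -0.219  1.54 ] gw 0.174 q [ 0.489  0.242 -0.688  1.951  0.181  1.01  -2.035]
swing tcp 0.0 r 0.1495 dz 0.0144 tool tilt 0.0003 tool yaw swing 0.0002 Ftool [-1.54  0.15 -0.42] t 5.55
```

```bash
python3 -m handwheel '0 9 -0.27 -0.06 0 0 10;0 9 -0.27 -0.06 0 0 10;0 9 -0.27 -0.06 0 0 10;0 9 -0.27 -0.06 0 0 10;0 0 0 0 0 0 10'; python3 -c "
from h import *
err(.24,0,.0144);where()"
```

```text
clock: 6.05
position: [0.4852, -0.0131, 0.0863]
ee_rot: [0.707, 0.021, -0.707, 0.02]
ft_force: [-0.8, 4.3, 0.8]
grip_width: 0.174
t 6.05 shift mm [-0.125 -0.133  0.385] turn [ 0.    -0.     0.001] F tool [-0.81  -4.314  0.581] F [-0.829  4.272  0.814] gw 0.174 q [ 0.574  0.238 -0.699  1.957  0.179  1.008 -1.721]
swing tcp 0.2409 r 0.1496 dz 0.0143 tool tilt 0.0 tool yaw swing 0.2403 Ftool [-0.81 -4.31  0.58] t 6.05
```

```bash
python3 -m handwheel '0 9 -0.27 -0.06 0 0 10;0 9 -0.27 -0.06 0 0 10;0 9 -0.27 -0.06 0 0 10;0 9 -0.27 -0.06 0 0 10;0 9 -0.27 -0.06 0 0 10;0 9 -0.27 -0.06 0 0 10;0 9 -0.27 -0.06 0 0 10;0 9 -0.27 -0.06 0 0 10';python3 -m handwheel '0 9 -0.27 -0.06 0 0 10;0 9 -0.27 -0.06 0 0 10;0 9 -0.27 -0.06 0 0 10;0 9 -0.27 -0.06 0 0 10;0 9 -0.27 -0.06 0 0 10;0 9 -0.27 -0.06 0 0 10;0 9 -0.27 -0.06 0 0 10;0 9 -0.27 -0.06 0 0 10'; python3 -m handwheel '0 0 0 0 0 0 10;0 0 0 0 0 0 10'; python3 - <<'E'
from h import *
err(1.2,0,.0144);where()
for n in("scene","top"):
    c=cams.camera(n); cv2.imwrite(f"pics/{n}2.png",cv2.resize(c["color"][160:340,220:460],(800,600),interpolation=cv2.INTER_CUBIC))
E
```

```text
clock: 6.85
position: [0.5053, -0.0802, 0.0859]
ee_rot: [-0.681, -0.189, 0.682, -0.188]
ft_force: [-3.6, 3.8, 1.3]
grip_width: 0.17
clock: 7.65
position: [0.5547, -0.1315, 0.0855]
ee_rot: [-0.616, -0.346, 0.619, -0.344]
ft_force: [-6.1, 2.2, 2.7]
grip_width: 0.171
clock: 7.85
position: [0.5545, -0.1314, 0.0854]
ee_rot: [-0.617, -0.345, 0.619, -0.343]
ft_force: [-8.0, 3.0, 2.9]
grip_width: 0.173
t 7.85 shift mm [-1.025  1.397 -0.175] turn [-0.002  0.001  0.004] F tool [-2.866 -8.369  1.619] F [-7.951  3.037  2.902] gw 0.173 q [ 0.76   0.446 -0.742  1.739  0.334  1.092 -0.647]
swing tcp 1.1907 r 0.1502 dz 0.0134 tool tilt -0.0015 tool yaw swing 1.1975 Ftool [-2.87 -8.37  1.62] t 7.85
```

View pics/scene2.png

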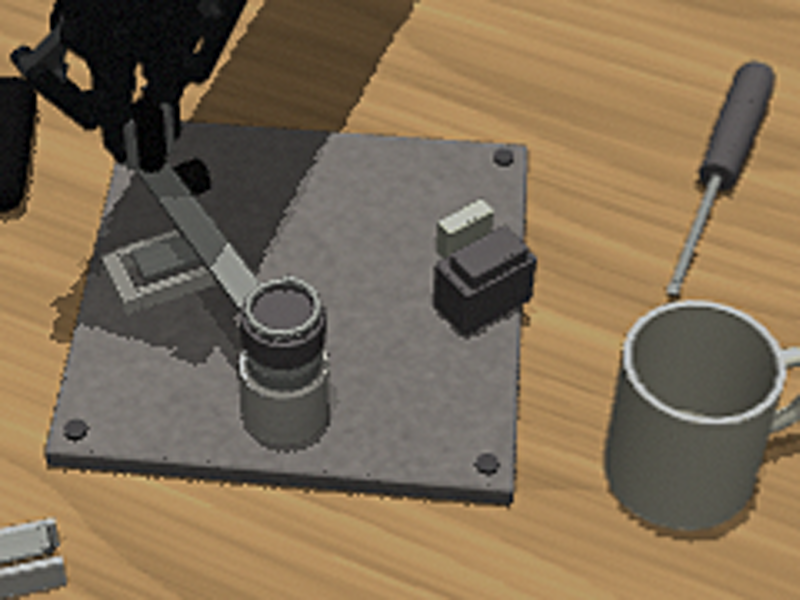

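View pics/top2.png

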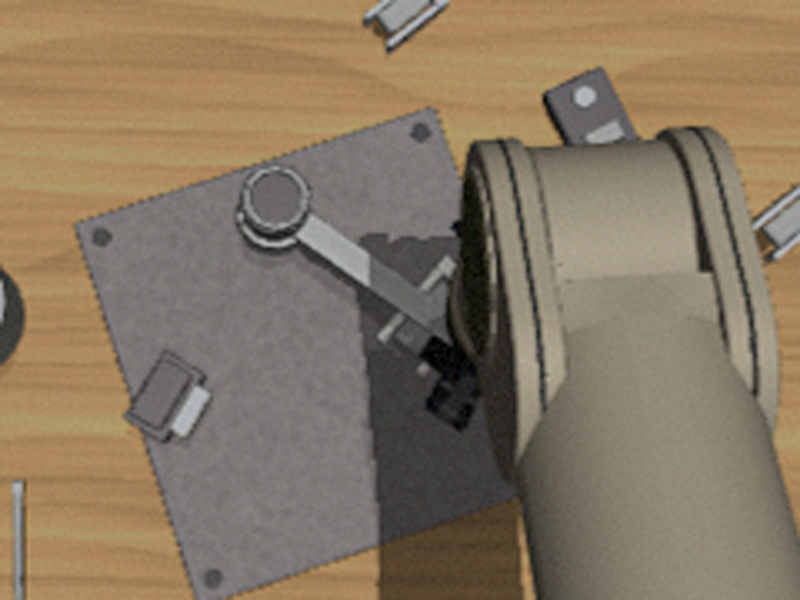

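```bash
cat >> h.py <<'E'
def samp(n=5):
    F=[];P=[]
    for i in range(n):
        cams.camera("scene"); o=manip.get_obs(); M=R.from_quat(o["ee_rot"]).as_matrix(); F.append(np.r_[M.T@o["ft_force"],o["torque"]]); P.append(o["position"])
    F=np.array(F); print("Ftool",np.round(F[:,:3].mean(0),2),"sd",np.round(F[:,:3].std(0),2),"taumean",np.round(F[:,3:].mean(0),3)); where()
E
python3 -m handwheel '0 1.5 0 0 0 0 10;0 0 0 0 0 0 10'; python3 -c "
from h import *
samp()"
python3 -m handwheel '1.5 0 0.13 0 0.01 0 10;1.5 0 0.13 0 0.01 0 10;1.5 0 0.13 0 0.01 0 10; 0 0 0 0 0 0 10'; python3 -c "
from h import *
samp()"
```

```text
clock: 8.15
position: [0.5556, -0.1321, 0.0854]
ee_rot: [-0.617, -0.345, 0.619, -0.343]
ft_force: [-8.1, 2.6, 3.1]
grip_width: 0.17
Ftool [-3.21 -7.6   2.02] sd [0.31 0.31 0.47] taumean [ 0.711  1.6   -0.098]
swing tcp 1.1986 r 0.1501 dz 0.0135 tool tilt -0.0018 tool yaw swing 1.1979 Ftool [-2.65 -8.05  1.56] t 8.4
clock: 8.8
position: [0.5553, -0.1323, 0.0808]
ee_rot: [0.626, 0.35, -0.61, 0.337]
ft_force: [-8.3, 2.3, 3.5]
grip_width: 0.17
Ftool [-3.44 -8.19  2.5 ] sd [0.78 0.42 0.58] taumean [ 0.709  1.592 -0.006]
swing tcp 1.1985 r 0.1505 dz 0.009 tool tilt 0.0282 tool yaw swing 1.1979 Ftool [-1.9  -8.09  2.22] t 9.05
```

```bash
python3 -m handwheel '1.5 0 0.13 0 0.01 0 10;1.5 0 0.13 0 0.01 0 10;1.5 0 0.13 0 0.01 0 10; 1 0 0.09 0 0.0067 0 10; 0 0 0 0 0 0 10'; python3 -c "
from h import *
samp()"
python3 -m handwheel '0.5 0 0.05 0 0.0033 0 10;0 0 0 0 0 0 10'; python3 -c "
from h import *
samp(4)"
```

```text
clock: 9.55
position: [0.5551, -0.1325, 0.0753]
ee_rot: [0.637, 0.356, -0.598, 0.331]
ft_force: [-7.9, 2.3, 3.1]
grip_width: 0.175
Ftool [-3.2  -8.21  2.37] sd [0.3  0.33 0.49] taumean [0.673 1.558 0.068]
swing tcp 1.1981 r 0.1507 dz 0.0034 tool tilt 0.0649 tool yaw swing 1.1978 Ftool [-3.13 -7.9   3.11] t 9.8
clock: 10.0
position: [0.5551, -0.1325, 0.0748]
ee_rot: [0.638, 0.357, -0.597, 0.33]
ft_force: [-7.7, 1.7, 3.6]
grip_width: 0.17
Ftool [-3.18 -7.87  2.15] sd [0.14 0.15 0.28] taumean [0.659 1.554 0.081]
swing tcp 1.1981 r 0.1507 dz 0.0029 tool tilt 0.0682 tool yaw swing 1.1979 Ftool [-2.97 -7.91  2.11] t 10.2
```

```bash
python3 -m handwheel '0.5 0 0.05 0 0.0033 0 10;0 0 0 0 0 0 10'; python3 -c "
from h import *
samp(4)"
```

```text
clock: 10.4
position: [0.5552, -0.1325, 0.0743]
ee_rot: [0.639, 0.357, -0.596, 0.33]
ft_force: [-8.2, 2.3, 2.9]
grip_width: 0.175
Ftool [-2.81 -8.12  2.66] sd [0.33 0.28 0.24] taumean [0.659 1.575 0.086]
swing tcp 1.1981 r 0.1507 dz 0.0024 tool tilt 0.0715 tool yaw swing 1.1978 Ftool [-2.83 -7.72  2.45] t 10.6
```

```bash
cat > chk.py <<'E'
import sys
from h import *
F=[]
for i in range(3):
    cams.camera("scene"); o=manip.get_obs(); M=R.from_quat(o["ee_rot"]).as_matrix(); F.append(M.T@o["ft_force"])
f=np.mean(F,0); print("Ft",np.round(f,2),"z",round(o["position"][2],4),"tilt",round(np.arcsin(-M[2,2]),4),"t",round(o["clock"],2)); sys.exit(0 if f[0]>-4.3 else 1)
E
m() { :; }
python3 -m handwheel '0.5 0 0.05 0 0.0033 0 10;0 0 0 0 0 0 10' >/dev/null && python3 chk.py &&
python3 -m handwheel '0.5 0 0.05 0 0.0033 0 10;0 0 0 0 0 0 10' >/dev/null && python3 chk.py &&
python3 -m handwheel '0.5 0 0.05 0 0.0033 0 10;0 0 0 0 0 0 10' >/dev/null && python3 chk.py &&
python3 -m handwheel '0.5 0 0.05 0 0.0033 0 10;0 0 0 0 0 0 10' >/dev/null && python3 chk.py &&
python3 -m handwheel '0.5 0 0.05 0 0.0033 0 10;0 0 0 0 0 0 10' >/dev/null && python3 chk.py &&
python3 -m handwheel '0.5 0 0.05 0 0.0033 0 10;0 0 0 0 0 0 10' >/dev/null && python3 chk.py &&
python3 -m handwheel '0.5 0 0.05 0 0.0033 0 10;0 0 0 0 0 0 10' >/dev/null && python3 chk.py &&
python3 -m handwheel '0.5 0 0.05 0 0.0033 0 10;0 0 0 0 0 0 10' >/dev/null && python3 chk.py &&
python3 -m handwheel '0.5 0 0.05 0 0.0033 0 10;0 0 0 0 0 0 10' >/dev/null && python3 chk.py &&
python3 -m handwheel '0.5 0 0.05 0 0.0033 0 10;0 0 0 0 0 0 10' >/dev/null && python3 chk.py
```

```text
Ft [-2.88 -7.94  1.7 ] z 0.0739 tilt 0.0748 t 10.95
Ft [-2.98 -8.5   2.61] z 0.0734 tilt 0.0782 t 11.3
Ft [-3.07 -8.48  2.36] z 0.0729 tilt 0.0815 t 11.65
Ft [-3.44 -7.86  2.34] z 0.0724 tilt 0.0848 t 12.0
Ft [-3.02 -8.08  2.08] z 0.0719 tilt 0.0881 t 12.35
Ft [-2.88 -8.07  2.1 ] z 0.0714 tilt 0.0914 t 12.7
Ft [-3.8  -7.98  2.44] z 0.0709 tilt 0.0947 t 13.05
Ft [-3.22 -8.48  2.  ] z 0.0704 tilt 0.098 t 13.4
Ft [-2.9  -7.74  1.55] z 0.0699 tilt 0.1014 t 13.75
Ft [-3.27 -8.27  1.84] z 0.0694 tilt 0.1047 t 14.1
```

```bash

python3 -m handwheel '0.5 0 0.05 0 0.0033 0 10;0 0 0 0 0 0 10' >/dev/null && python3 chk.py &&
python3 -m handwheel '0.5 0 0.05 0 0.0033 0 10;0 0 0 0 0 0 10' >/dev/null && python3 chk.py &&
python3 -m handwheel '0.5 0 0.05 0 0.0033 0 10;0 0 0 0 0 0 10' >/dev/null && python3 chk.py &&
python3 -m handwheel '0.5 0 0.05 0 0.0033 0 10;0 0 0 0 0 0 10' >/dev/null && python3 chk.py &&
python3 -m handwheel '0.5 0 0.05 0 0.0033 0 10;0 0 0 0 0 0 10' >/dev/null && python3 chk.py &&
python3 -m handwheel '0.5 0 0.05 0 0.0033 0 10;0 0 0 0 0 0 10' >/dev/null && python3 chk.py &&
python3 -m handwheel '0.5 0 0.05 0 0.0033 0 10;0 0 0 0 0 0 10' >/dev/null && python3 chk.py &&
python3 -m handwheel '0.5 0 0.05 0 0.0033 0 10;0 0 0 0 0 0 10' >/dev/null && python3 chk.py &&
python3 -m handwheel '0.5 0 0.05 0 0.0033 0 10;0 0 0 0 0 0 10' >/dev/null && python3 chk.py &&
python3 -m handwheel '0.5 0 0.05 0 0.0033 0 10;0 0 0 0 0 0 10' >/dev/null && python3 chk.py &&
python3 -m handwheel '0.5 0 0.05 0 0.0033 0 10;0 0 0 0 0 0 10' >/dev/null && python3 chk.py &&
python3 -m handwheel '0.5 0 0.05 0 0.0033 0 10;0 0 0 0 0 0 10' >/dev/null && python3 chk.py
```

```text
Ft [-2.92 -8.17  1.86] z 0.0689 tilt 0.108 t 14.45
Ft [-4.11 -8.5   2.19] z 0.0684 tilt 0.1113 t 14.8
Ft [-3.41 -7.38  2.07] z 0.0678 tilt 0.1146 t 15.15
Ft [-4.1  -8.4   2.22] z 0.0675 tilt 0.1179 t 15.5
Ft [-6.48 -9.6   2.31] z 0.0671 tilt 0.1211 t 15.85
```

Contact was felt at z≈0.0675, with about 3 N of extra force. I'll back off slightly so the hook only just rests on the plate, then check.

```bash
python3 -m handwheel '-0.6 0 -0.05 0 -0.004 0 10;0 0 0 0 0 0 10'; python3 -c "
from h import *
samp(5)
cams.camera('top');c=cams.camera('scene'); cv2.imwrite('pics/s3.png',cv2.resize(c['color'][200:290,230:350],(800,600),interpolation=cv2.INTER_CUBIC))"
```

```text
clock: 16.05
position: [0.5552, -0.1325, 0.0676]
ee_rot: [0.652, 0.365, -0.581, 0.322]
ft_force: [-8.2, 1.4, 4.2]
grip_width: 0.175
Ftool [-4.12 -7.65  2.  ] sd [0.3  0.66 0.27] taumean [0.64  1.499 0.144]
swing tcp 1.1983 r 0.1507 dz -0.0045 tool tilt 0.1172 tool yaw swing 1.1977 Ftool [-4.   -7.24  1.96] t 16.3
```

View pics/s3.png

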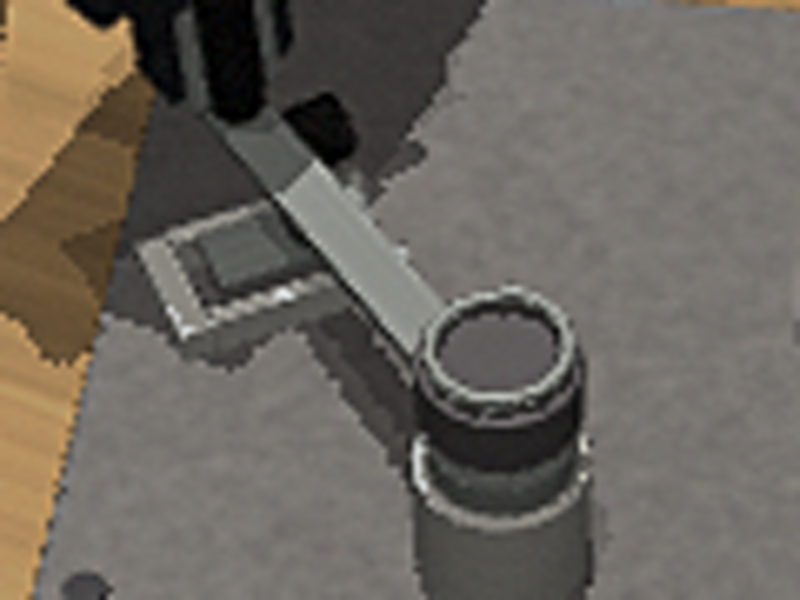

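```bash
cat > chy.py <<'E'
import sys
from h import *
F=[]
for i in range(3):
    cams.camera("scene"); o=manip.get_obs(); M=R.from_quat(o["ee_rot"]).as_matrix(); F.append(M.T@o["ft_force"])
f=np.mean(F,0); print("Ft",np.round(f,2)); where(); sys.exit(0 if f[1]<-5.5 and f[0]>-5 else 1)
E
python3 -m handwheel '-0.3 0 -0.03 0 -0.002 0 10;0 0 0 0 0 0 10' >/dev/null; python3 chy.py &&
python3 -m handwheel '0 -1 -0.01 0.0066 0 0.0008 10;0 -1 -0.01 0.0066 0 0.0008 10;0 -1 -0.01 0.0066 0 0.0008 10;0 0 0 0 0 0 10' >/dev/null && python3 chy.py &&
python3 -m handwheel '0 -1 -0.01 0.0066 0 0.0008 10;0 -1 -0.01 0.0066 0 0.0008 10;0 0 0 0 0 0 10' >/dev/null && python3 chy.py &&
python3 -m handwheel '0 -1 -0.01 0.0066 0 0.0008 10;0 0 0 0 0 0 10' >/dev/null && python3 chy.py &&
python3 -m handwheel '0 -1 -0.01 0.0066 0 0.0008 10;0 0 0 0 0 0 10' >/dev/null && python3 chy.py
```

```text
Ft [-2.95 -8.32  1.53]
swing tcp 1.1983 r 0.1507 dz -0.0042 tool tilt 0.1152 tool yaw swing 1.1978 Ftool [-3.2  -7.83  2.18] t 16.75
Ft [-3.32 -8.31  2.6 ]
swing tcp 1.1779 r 0.1507 dz -0.0042 tool tilt 0.115 tool yaw swing 1.178 Ftool [-3.73 -8.2   2.14] t 17.3
Ft [-2.95 -7.86  2.13]
swing tcp 1.1647 r 0.1507 dz -0.0042 tool tilt 0.1151 tool yaw swing 1.1646 Ftool [-2.44 -7.94  2.59] t 17.75
Ft [-3.81 -8.12  2.27]
swing tcp 1.158 r 0.1507 dz -0.0042 tool tilt 0.115 tool yaw swing 1.158 Ftool [-4.05 -7.69  1.39] t 18.1
Ft [-3.72 -7.45  2.47]
swing tcp 1.1514 r 0.1507 dz -0.0042 tool tilt 0.1149 tool yaw swing 1.1514 Ftool [-3.63 -7.47  2.5 ] t 18.45
```

```bash

python3 -m handwheel '0 -1 -0.01 0.0066 0 0.0008 10;0 0 0 0 0 0 10' >/dev/null && python3 chy.py &&
python3 -m handwheel '0 -1 -0.01 0.0066 0 0.0008 10;0 0 0 0 0 0 10' >/dev/null && python3 chy.py &&
python3 -m handwheel '0 -1 -0.01 0.0066 0 0.0008 10;0 0 0 0 0 0 10' >/dev/null && python3 chy.py &&
python3 -m handwheel '0 -1 -0.01 0.0066 0 0.0008 10;0 0 0 0 0 0 10' >/dev/null && python3 chy.py &&
python3 -m handwheel '0 -1 -0.01 0.0066 0 0.0008 10;0 0 0 0 0 0 10' >/dev/null && python3 chy.py &&
python3 -m handwheel '0 -1 -0.01 0.0066 0 0.0008 10;0 0 0 0 0 0 10' >/dev/null && python3 chy.py &&
python3 -m handwheel '0 -1 -0.01 0.0066 0 0.0008 10;0 0 0 0 0 0 10' >/dev/null && python3 chy.py &&
python3 -m handwheel '0 -1 -0.01 0.0066 0 0.0008 10;0 0 0 0 0 0 10' >/dev/null && python3 chy.py
```

```text
Ft [-3.47 -7.73  2.12]
swing tcp 1.1449 r 0.1507 dz -0.0042 tool tilt 0.1149 tool yaw swing 1.1447 Ftool [-3.53 -7.26  2.31] t 18.8
Ft [-3.75 -7.95  2.39]
swing tcp 1.1382 r 0.1507 dz -0.0042 tool tilt 0.1149 tool yaw swing 1.138 Ftool [-3.16 -6.96  1.96] t 19.15
Ft [-3.51 -7.6   2.27]
swing tcp 1.1316 r 0.1506 dz -0.0042 tool tilt 0.1149 tool yaw swing 1.1314 Ftool [-4.03 -7.58  2.  ] t 19.5
Ft [-3.42 -7.72  2.43]
swing tcp 1.1249 r 0.1506 dz -0.0042 tool tilt 0.1149 tool yaw swing 1.1247 Ftool [-2.94 -8.03  2.39] t 19.85
Ft [-3.65 -7.91  2.58]
swing tcp 1.1181 r 0.1506 dz -0.0042 tool tilt 0.1149 tool yaw swing 1.1182 Ftool [-4.73 -7.09  2.84] t 20.2
Ft [-3.39 -7.7   2.18]
swing tcp 1.1116 r 0.1506 dz -0.0042 tool tilt 0.1148 tool yaw swing 1.1115 Ftool [-3.09 -8.06  1.98] t 20.55
Ft [-2.78 -7.86  2.5 ]
swing tcp 1.105 r 0.1507 dz -0.0042 tool tilt 0.1148 tool yaw swing 1.1048 Ftool [-3.65 -7.92  2.15] t 20.9
Ft [-3.35 -7.78  2.47]
swing tcp 1.0983 r 0.1507 dz -0.0042 tool tilt 0.1147 tool yaw swing 1.0982 Ftool [-2.89 -8.32  2.27] t 21.25
```

```bash

python3 -m handwheel '0 -1 -0.01 0.0066 0 0.0008 10;0 0 0 0 0 0 10' >/dev/null && python3 chy.py &&
python3 -m handwheel '0 -1 -0.01 0.0066 0 0.0008 10;0 0 0 0 0 0 10' >/dev/null && python3 chy.py &&
python3 -m handwheel '0 -1 -0.01 0.0066 0 0.0008 10;0 0 0 0 0 0 10' >/dev/null && python3 chy.py &&
python3 -m handwheel '0 -1 -0.01 0.0066 0 0.0008 10;0 0 0 0 0 0 10' >/dev/null && python3 chy.py &&
python3 -m handwheel '0 -1 -0.01 0.0066 0 0.0008 10;0 0 0 0 0 0 10' >/dev/null && python3 chy.py &&
python3 -m handwheel '0 -1 -0.01 0.0066 0 0.0008 10;0 0 0 0 0 0 10' >/dev/null && python3 chy.py &&
python3 -m handwheel '0 -1 -0.01 0.0066 0 0.0008 10;0 0 0 0 0 0 10' >/dev/null && python3 chy.py &&
python3 -m handwheel '0 -1 -0.01 0.0066 0 0.0008 10;0 0 0 0 0 0 10' >/dev/null && python3 chy.py
```

```text
Ft [-3.62 -7.57  2.76]
swing tcp 1.0917 r 0.1506 dz -0.0042 tool tilt 0.1147 tool yaw swing 1.0915 Ftool [-3.13 -7.29  2.99] t 21.6
Ft [-2.92 -6.84  3.12]
swing tcp 1.0867 r 0.1506 dz -0.0041 tool tilt 0.1148 tool yaw swing 1.0849 Ftool [-2.23 -7.42  3.47] t 21.95
Ft [-1.83 -4.84  2.71]
swing tcp 1.0838 r 0.1506 dz -0.004 tool tilt 0.1152 tool yaw swing 1.0782 Ftool [-1.28 -3.92  2.29] t 22.3
```

```bash

python3 -m handwheel '0 -0.6 0 0 0 0 10;0 0 0 0 0 0 10' >/dev/null ; python3 chy.py ; 
python3 -m handwheel '0 -0.6 0 0 0 0 10;0 0 0 0 0 0 10' >/dev/null ; python3 chy.py
```

```text
Ft [-0.53 -4.78  2.94]
swing tcp 1.0839 r 0.1506 dz -0.0038 tool tilt 0.1158 tool yaw swing 1.0796 Ftool [-0.97 -4.83  3.37] t 22.65
Ft [ 0.09 -3.83  3.28]
swing tcp 1.0834 r 0.1505 dz -0.0035 tool tilt 0.1162 tool yaw swing 1.0801 Ftool [-0.14 -3.36  3.45] t 23.0
```

```bash
python3 -c "
from h import *
o=manip.get_obs();print(R.from_quat(o['ee_rot']).as_matrix());err(1.0835,.115,.0135)
samp(3)
cams.camera('top');c=cams.camera('scene'); cv2.imwrite('pics/s4.png',cv2.resize(c['color'][200:290,230:350],(800,600),interpolation=cv2.INTER_CUBIC))"
```

```text
[[ 7.20928015e-02  7.81912736e-01 -6.19205217e-01]
 [ 9.07744406e-02 -6.23387861e-01 -7.76625763e-01]
 [-9.93258591e-01 -2.18880249e-04 -1.15919469e-01]]
t 23.0 shift mm [0.25  0.02  0.048] turn [-0.003 -0.001 -0.   ] F tool [-0.138 -3.356  3.452] F [-4.772 -0.601 -0.263] gw 0.174 q [ 0.855  0.409 -0.767  1.837  0.221  0.952 -0.657]
Ftool [ 0.36 -4.23  3.1 ] sd [0.31 0.46 0.26] taumean [-0.062  0.982  0.093]
swing tcp 1.0832 r 0.1505 dz -0.0036 tool tilt 0.1162 tool yaw swing 1.0801 Ftool [-0.06 -4.67  3.13] t 23.15
```

View pics/s4.png

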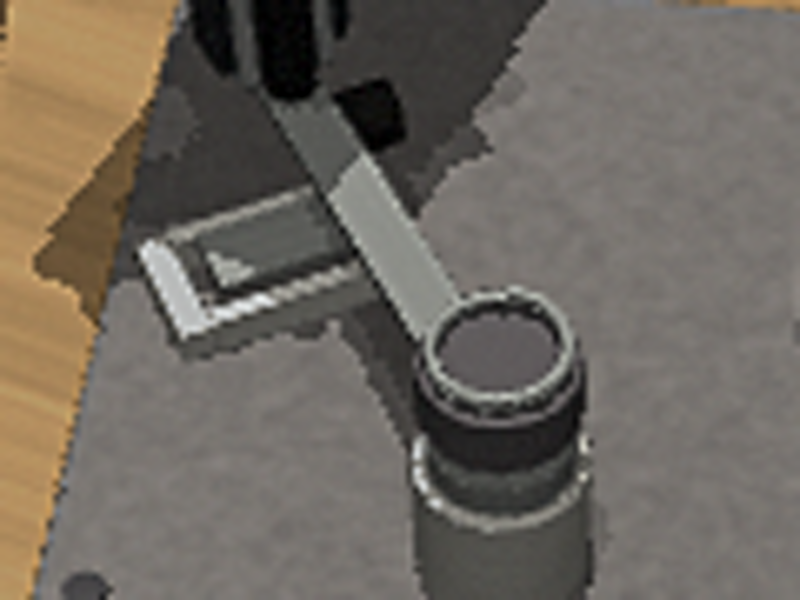

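```bash

python3 -m handwheel '0.4 0 0 0 0 0 10;0 0 0 0 0 0 10' >/dev/null ; python3 chy.py ; 
python3 -m handwheel '0.2 -0.6 0 0 0 0 10;0 0 0 0 0 0 10' >/dev/null ; python3 chy.py
```

```text
Ft [-2.56 -5.3   3.64]
swing tcp 1.0839 r 0.1506 dz -0.0038 tool tilt 0.1161 tool yaw swing 1.08 Ftool [-2.51 -5.99  4.11] t 23.6
Ft [-2.7  -3.38  4.51]
swing tcp 1.0831 r 0.1506 dz -0.0038 tool tilt 0.1163 tool yaw swing 1.0799 Ftool [-3.25 -3.35  3.64] t 23.95
```

```bash

python3 -m handwheel '0.1 -0.6 0.2 0 0 0 10;0 0 0 0 0 0 10' >/dev/null ; python3 chy.py ; 
python3 -m handwheel '0.1 -0.5 0.2 0 0 0 10;0 0 0 0 0 0 10' >/dev/null ; python3 chy.py
```

```text
Ft [-2.44 -0.78  3.78]
swing tcp 1.0811 r 0.1505 dz -0.0038 tool tilt 0.1168 tool yaw swing 1.0801 Ftool [-2.94 -1.26  3.6 ] t 24.3
Ft [-2.46  2.35  3.31]
swing tcp 1.0788 r 0.1505 dz -0.0038 tool tilt 0.1171 tool yaw swing 1.0804 Ftool [-2.28  2.62  2.77] t 24.65
```

```bash

python3 -m handwheel '0 0.35 0.3 0 0 0 10;0 0 0 0 0 0 10' 20 >/dev/null ; python3 chy.py ; python3 -m handwheel '0 0 0 0 0 0 10;0 0 0 0 0 0 10' 20 >/dev/null ; python3 chy.py
```

```text
Ft [-3.24  3.06  2.25]
swing tcp 1.0783 r 0.1506 dz -0.004 tool tilt 0.1173 tool yaw swing 1.0807 Ftool [-3.04  3.93  1.96] t 25.0
Ft [-2.58  3.8   1.32]
swing tcp 1.0777 r 0.1506 dz -0.0041 tool tilt 0.1172 tool yaw swing 1.0807 Ftool [-2.98  2.99  1.45] t 25.35
```

```bash

python3 -m handwheel '0 0.5 0 0 0 0 10;0 0 0 0 0 0 10' >/dev/null ; python3 chy.py ; python3 -m handwheel '0 0 0 0 0 0 10;0 0 0 0 0 0 10' 20 >/dev/null ; python3 chy.py
```

```text
Ft [-3.46  2.05  0.17]
swing tcp 1.0786 r 0.1507 dz -0.0042 tool tilt 0.1169 tool yaw swing 1.0808 Ftool [-4.34  1.71 -0.14] t 25.7
Ft [-3.33  1.32  0.21]
swing tcp 1.0787 r 0.1506 dz -0.0042 tool tilt 0.117 tool yaw swing 1.0808 Ftool [-3.29  0.73 -0.24] t 26.05
```

```bash

python3 -m handwheel '-0.1 0.2 0 0 0 0 10;0 0 0 0 0 0 10' >/dev/null ; python3 chy.py ; python3 -m handwheel '0 0 0 0 0 0 18;0 0 0 0 0 0 20;0 0 0 0 0 0 22;0 0 0 0 0 0 25;0 0 0 0 0 0 30'; python3 - <<'E'
from h import *
where()
c=cams.camera("top");c=cams.camera("scene"); cv2.imwrite("pics/s5.png",cv2.resize(c["color"][180:300,210:370],(800,600),interpolation=cv2.INTER_CUBIC))
E
```

```text
Ft [-2.76  0.89 -0.42]
swing tcp 1.0797 r 0.1506 dz -0.0041 tool tilt 0.117 tool yaw swing 1.0808 Ftool [-2.83  0.95 -0.12] t 26.4
clock: 26.9
position: [0.5405, -0.1224, 0.0678]
ee_rot: [0.673, 0.324, -0.599, 0.289]
ft_force: [-0.1, 0.4, -0.1]
grip_width: 0.347
swing tcp 1.0802 r 0.1509 dz -0.0042 tool tilt 0.1166 tool yaw swing 1.0805 Ftool [ 0.15 -0.33 -0.23] t 26.9
```

View pics/s5.png

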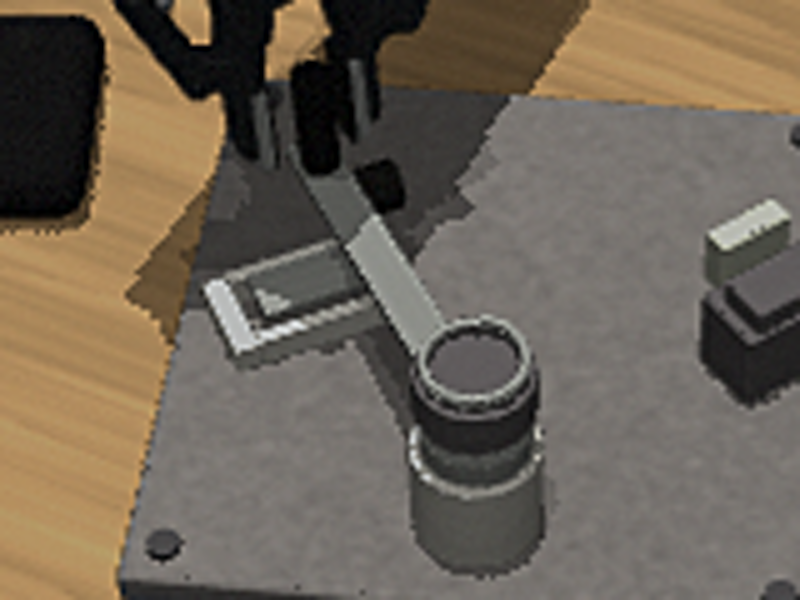

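The gripper is open and all forces read about 0, so the tooth is holding the arm. Retreating along the post.

```bash

python3 -m handwheel '0 0 0 0 0 0 36;0 0 0 0 0 0 36;-5 0 0 0 0 0 36;-10 0 0 0 0 0 36;-20 0 0 0 0 0 36;-20 0 0 0 0 0 36;-25 0 0 0 0 0 36'; python3 -m handwheel '-30 0 0 0 0 0 36;-30 0 0 0 0 0 36;-20 0 25 0 0 0 36;0 0 40 0 0 0 36;0 0 40 0 0 0 36;0 0 40 0 0 0 36;0 0 0 0 0 0 36;0 0 0 0 0 0 36'; python3 - <<'E'
from h import *
where()
for n in("scene","top"):
    c=cams.camera(n); cv2.imwrite(f"pics/{n}6.png",cv2.resize(c["color"][160:340,200:440],(800,600),interpolation=cv2.INTER_CUBIC))
E
```

```text
clock: 27.7
position: [0.5345, -0.1296, 0.1486]
ee_rot: [0.673, 0.324, -0.599, 0.289]
ft_force: [0.1, -0.9, 0.7]
grip_width: 0.42
clock: 28.5
position: [0.439, -0.2502, 0.2106]
ee_rot: [0.674, 0.323, -0.599, 0.288]
ft_force: [0.5, 1.2, 0.9]
grip_width: 0.424
swing tcp 1.081 r 0.3142 dz 0.1386 tool tilt 0.1167 tool yaw swing 1.0787 Ftool [-0.73 -0.36 -1.3 ] t 28.5
```

View pics/scene6.png

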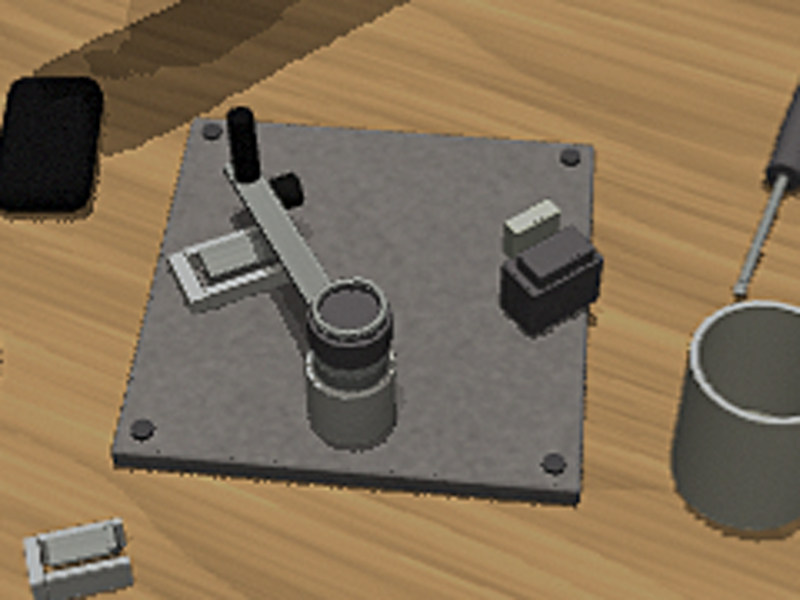

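View pics/top6.png

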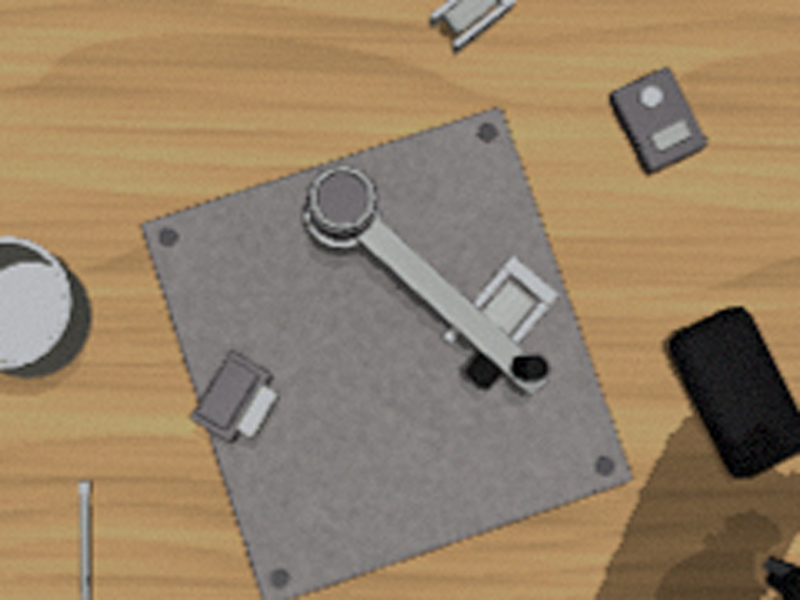

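The arm stays cocked on the catch: the handle is at (243,145) in the scene crop and the bar lies across the plate, still tilted down. Nothing around the rig has moved, and the robot is clear at the lower right.

```bash
python3 -c "
from workcell import hand_in
print(hand_in())"
```

```text
the job is handed in; nothing more can be done
None
```

The striker is cocked and the tooth is holding it. I handed the job in at about 28.6 s on the robot's clock, against the 61 s limit.

- **Draw:** I gripped the handle post and swung the arm to about 1.20 rad, past the catch.
- **Lowering:** I tilted the arm down in 0.5 mm steps until the hook touched the trigger plate at a tilt of about 0.117. The peak was about 3.3 N over the free-lowering reading. That is within the 3–4 N at which the plate starts to give and below the 5–8 N that trips it. I backed off about 0.9 mm in all, so the hook only skimmed the plate.
- **Easing forward:** The tooth stopped the arm at a swing of about 1.08 rad, inside the expected 1.03–1.15. I then took the load off the handle in small steps and let go.

**Last checks:** After release the wrist force read about 0, and both pictures taken after the retreat show the arm still cocked and tilted onto the catch. The things around the tester look unmoved, by eye rather than measured. The gripper is clear of everything.

**Irregularities:**
- **Vertical coupling:** While I unloaded the arm against the tooth, the tool rose about 0.6 mm and for a moment pulled slightly up on the hook. I corrected this before release.
- **Forward overshoot:** I also pushed the handle forward by up to about 4 N, and corrected that before release too.
- **Trigger tilt:** I had no direct reading of it. That it did not trip is inferred from the arm staying held.

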